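Start the rotary fly dryer

ROBOT

A 6-joint arm with a two-finger parallel gripper is mounted at the origin on the work surface. World frame = base frame: x ahead of the robot, y to its left, z up, the work surface at z = 0. Lengths are in m, angles in rad, forces in N, time in s.
With the tool pointing down it reaches from about 0.35 to 0.875 m from the base axis. Payload 15.5 kg.
Tool frame: the origin (TCP) lies where the fingers leave the gripper's body, on its centre line; the fingertips stand 73 mm ahead of it and the grasp point (between the pads) lies 54 mm ahead of it (arm.finger_overhang is the distance from the TCP to the fingertips, in m); z points along the fingers, y is the line along which they close (so a half turn about z gives the same grasp; the last joint's range is limited). The gripper opens to 85 mm and grips with 20 to 120 N. Pads are 22 mm wide; open, the fingers measure 114 mm over their backs; the gripper's body (76 mm by 85 mm) begins 54 mm behind the grasp point. The pads swing forward as they close: fully open they stand 13 mm farther back than shut.
Start: joints at [-1.345, 0.494, 1.345, -0, 1.302, -0.096], TCP at [0.197, -0.593, 0.304] pointing down, gripper open.
Joint ranges: [-2.91, 2.91], [-0.82, 2.16], [0.22, 2.67], [-1.22, 4.37], [0.12, 2.79], [-3.08, 3.08]. Speed limits (rad/s): [1.89, 1.89, 2.57, 3.01, 3.01, 3.01].

INTERFACE

Orientations are given as a rotation vector (axis times angle).
In Python, from bench import arm gives the robot as it stands.
- The arm moves only by the shell command python3 -m crank 'ROWS'. ROWS is JSON, a list of rows, each an object with "twist": the turn, a rotation vector about the tool's x, y, z in rad, a list of three; "xyz": the shift along the tool's x, y, z in mm, a list of three; "hand": the opening, from 0 (shut) to 1 (fully open). In form: [{"twist": [ax, ay, az], "xyz": [tx, ty, tz], "hand": hand}, ...]. A call has 1 to 5 rows; each row shifts and turns the commanded pose from where the row before left it, along the tool's axes as they then stand; what a row does not reach is not made up. A row lasts 1/10 s, in which the tool goes at most 50 mm and 8.59 degrees, less where a joint would pass 70% of its speed; a pose out of reach is approached as far as the arm can. A call is refused whole if a number of a shift passes 50 or a number of a turn 0.15, either way. A call with a gripper value outside its range is refused whole. The fingers move at their own pace and stop on an object; the grip force is fixed at half the most. Time passes only in rows, so rows that do not move let the fingers close. It gives the time, the measured TCP pose, the force, the opening and the grip force at its end, in the units of the state.
- arm.observe(): the state, without advancing time (a new reading comes with each control period).
- arm.camera(name): name is "scene" or "side" or "wrist"; returns (picture, depth): 480x640x3 uint8, red, green, blue; 480x640 float32, m along the optical axis (not along the pixel's ray), 0 where there is no reading.
- arm.camera_info(name): a dict with "camera_matrix" (3x3 intrinsics, pixels), "k1" (the pictures are not rectified: a ray, as slopes to the right and down, at radius r is drawn at 1 + k1 r^2 times it, then the intrinsics apply), "T" (4x4, takes a point from camera to world coordinates). Camera axes: x right, y down, z forward; pixel columns grow to the right and rows downward; lengths in m; the calibration is good to about 2 mm. A picture is of the moment at which its call begins: read the wrist's pose just before it. camera_info takes no time and is no camera call; for the wrist camera it gives the pose at the moment of the call.
- arm.hand_in(): hands the job in; it is judged then, once.
Trained networks look in the newest picture that a camera, given by its name, has taken for a name from the list of things; names that differ only in an ending like _2 or _b are one class to them, and where a whole thing is asked for, a point or a joint stands for the part that bears it (a point fixed in the world has none). Each returns a list of dicts, best first, with "confidence" (0 to 1); they miss things now and then, are a little off and sometimes report something else, mostly with a low value. They report only what shows in the picture. A call takes as long as a camera call.
- arm.search_frame(camera, query): "pixel" ([column, row] in pixels, amid what is visible of it).
The state is a dict: "clock": time; "q": joint angles; "qvel": joint speeds; "joint_efforts": joint torques, N m; "ee_pos": TCP position; "orientation": TCP orientation; "contact_force": force on the tool from outside, world axes, zero at the start; "wrist_torque": the same for the moment, N m; "opening": finger opening in m; "finger_force": force on a finger pad.
Only numpy, scipy, OpenCV 4.12 (cv2) and the standard library are available. Lean on these libraries where they do the work, as an engineer would, in place of code of your own. Each camera call takes 0.05 s, during which the arm holds its last target. There are 200 camera calls.

TASK

Start the fly dryer, pressing its controls from above in this order: first push down the raised end of the rocker switch until it lies flat, then push the longest of the three bar keys fully down so that it stays down, and last press the large round button fully in for a moment and let it spring back up. Leave the two shorter bar keys and the small round button alone, and do not pick up or knock away the thread spool, the jar or the brass hair stacker standing around it. Finish with the hand clear.

Things in the scene. Friction and masses are not known exactly. Their poses are not given: they have to be found in the camera images.
- console: fixed grey dryer box, flat deck 50 mm above the table. Origin on the table under the middle of the controls; x to the rear row (keys, x +55 mm; front row x -55), y along the rows to the drying wheel; controls at y -60, 0, +60 mm, order varies, all aligned with this frame. Deck x -100 to 100, y -110 to 205 mm; tower and wheel from y +150 to 235, up to 205 mm above the table.
- rocker_end (a point): point to press on the grey rocker: on the top face of its raised half (marked by a thin rib), 22 mm from the pivot towards console +x, 8 mm inside the end. Rocker 59 mm long (console x), 28 wide, on a black plate 72 x 40 mm. Point about 68 mm above the table at the start (end of rocker 70), 61 when pushed flat.
- rocker (a joint): rocker angle, rad: 0 = off (the +x end stands up 18 degrees), 0.32 = on (that end flat, the other end up). Held by friction only, it stays where it is left; 2 to 5 N on its end turns it.
- key_long_top (a point): centre of the top face of the longest bar key, grey, 60 mm long (console x) by 22 mm wide (console y), top 66 mm above the table when up, 58 mm when down
- key_long (a joint): how far the longest bar key is pushed down, m: 0 = up, 0.008 = fully down on its stop. Takes about 3 N and stays where it is left.
- key_mid_top (a point): centre of the top face of the middle-sized bar key, 40 mm long, otherwise like the longest; not to be pressed
- key_mid (a joint): how far the middle-sized bar key is pushed down, m (0 to 0.008); leave it up
- key_short_top (a point): centre of the top face of the shortest bar key, 24 mm long, otherwise like the longest; not to be pressed
- key_short (a joint): how far the shortest bar key is pushed down, m (0 to 0.008); leave it up
- start_top (a point): centre of the top face of the large round button, grey, 36 mm in diameter in a black collar 52 mm wide and 12 mm high; the face is 68 mm above the table when out
- start (a joint): how far the large round button is pressed, m: 0 = out, 0.006 = fully in. Sprung: 1.5 N to begin, 5 N fully in, comes back when released.
- stop_top (a point): centre of the top face of the small round button, grey, 18 mm in diameter in a black collar 34 mm wide; 68 mm above the table; not to be pressed
- stop (a joint): how far the small round button is pressed, m (0 to 0.006, sprung); leave it out
- spool: loose small wooden thread spool standing on the deck between the controls and the tower (console y about +125 mm), 22 mm in diameter, 30 mm tall; origin at the centre of its underside, z up
- jar: loose amber glass jar with black lid on the table beside the console, 42 mm in diameter, 55 mm tall; origin at the centre of its underside, z up
- stacker: loose brass hair stacker (a slim tube with a wider foot and rim) on the table in front of the console, 30 mm in diameter at the foot, 72 mm tall; origin at the centre of its underside, z up

How it is judged:
By the outcome, as a careful person would: the job done as asked, in the order asked, and still so for the second after the job is handed in, with the robot touching nothing.
It also fails if it takes over 35 s, if anything falls off the work surface, if the arm or the gripper's body presses on something with over 40 N, if the wrist force passes 120 N, or if a joint passes its speed limit or range.

## Working session

There is one attempt and no reset: what is moved stays moved. The work goes in short steps, Python scripts to look and compute and a shell command to move; the robot and the scene stay as the last step left them, time stands still between calls to the robot, and variables do not carry over. Pictures are saved under pics/ and viewed, at most 10 in all, crops included, and the job is handed in when it is done.

```bash
mkdir -p pics; cat > h.py <<'E'
import numpy as np, cv2
from bench import arm
def ray(info,px):
    K=np.array(info["camera_matrix"]);d=np.array([(px[0]-K[0,2])/K[0,0],(px[1]-K[1,2])/K[1,1]])
    u=d.copy()
    for _ in range(20): u=d/(1+info["k1"]*(u@u))
    return np.array([u[0],u[1],1.])
def pz(info,px,z):   # ray meets plane z
    T=np.array(info["T"]);r=T[:3,:3]@ray(info,px);o=T[:3,3]
    return o+r*(z-o[2])/r[2]
def pd(info,px,dep):
    c,r=int(round(px[0])),int(round(px[1]));w=dep[max(r-2,0):r+3,max(c-2,0):c+3];w=w[w>0]
    if not len(w): return None
    T=np.array(info["T"]);return T[:3,:3]@(ray(info,px)*np.median(w))+T[:3,3]
E
python3 - <<'E'
from h import *
Z=dict(rocker_end=.068,key_long_top=.066,key_mid_top=.066,key_short_top=.066,start_top=.068,stop_top=.068,spool=.065,jar=.03,stacker=.036)
for n in ["scene","side"]:
    i=arm.camera_info(n);p,d=arm.camera(n);cv2.imwrite(f"pics/{n}0.png",p[:,:,::-1])
    print(n,np.round(np.array(i["T"])[:3,3],3))
    for k,z in Z.items():
        for r in arm.search_frame(n,k)[:2]:
            q=pd(i,r["pixel"],d);print(k,round(r["confidence"],2),np.round(r["pixel"]),np.round(pz(i,r["pixel"],z),3),None if q is None else np.round(q,3))
s=arm.observe();print(s["clock"],s["ee_pos"],s["orientation"],s["contact_force"])
E
```

```text
scene [ 0.952 -0.605  0.556]
rocker_end 0.66 [218. 272.] [ 0.432 -0.173  0.068] [ 0.425 -0.167  0.062]
key_long_top 0.74 [326. 282.] [ 0.574 -0.087  0.066] [ 0.575 -0.088  0.067]
key_long_top 0.27 [286. 244.] [ 0.46  -0.045  0.066] [ 0.467 -0.053  0.073]
key_mid_top 0.62 [256. 313.] [ 0.541 -0.204  0.066] [ 0.542 -0.205  0.067]
key_mid_top 0.45 [312. 286.] [ 0.563 -0.107  0.066] [ 0.553 -0.094  0.053]
key_short_top 0.66 [291. 298.] [ 0.558 -0.148  0.066] [ 0.558 -0.149  0.067]
start_top 0.68 [286. 245.] [ 0.464 -0.051  0.068] [ 0.468 -0.056  0.072]
stop_top 0.42 [257. 258.] [ 0.454 -0.108  0.068] [ 0.456 -0.11   0.07 ]
spool 0.72 [348. 256.] [ 0.561 -0.009  0.065] [ 0.569 -0.021  0.075]
spool 0.4 [326. 285.] [ 0.578 -0.092  0.065] [ 0.579 -0.093  0.066]
jar 0.85 [172. 340.] [ 0.459 -0.288  0.03 ] [ 0.471 -0.296  0.043]
jar 0.28 [287. 246.] [ 0.429 -0.008  0.03 ] [ 0.472 -0.057  0.073]
stacker 0.96 [207. 248.] [ 0.331 -0.107  0.036] [ 0.347 -0.12   0.05 ]
stacker 0.73 [312. 288.] [ 0.544 -0.082  0.036] [ 0.556 -0.097  0.052]
side [-0.005  0.56   0.874]
rocker_end 0.69 [408. 229.] [ 0.428 -0.161  0.068] [ 0.431 -0.167  0.062]
key_long_top 0.79 [325. 217.] [ 0.567 -0.084  0.066] [ 0.567 -0.084  0.066]
key_mid_top 0.75 [374. 198.] [ 0.53  -0.189  0.066] [ 0.532 -0.191  0.064]
key_short_top 0.62 [352. 207.] [ 0.546 -0.139  0.066] [ 0.546 -0.139  0.066]
start_top 0.56 [356. 253.] [ 0.46  -0.049  0.068] [ 0.457 -0.045  0.073]
stop_top 0.15 [374. 198.] [ 0.53  -0.188  0.068] [ 0.533 -0.192  0.065]
jar 0.59 [434. 206.] [ 0.45  -0.286  0.03 ] [ 0.442 -0.273  0.044]
1.0 [ 0.19704247 -0.59312171  0.30386979] [-3.10124437e+00 -5.01626856e-01 -7.69831578e-06] [ 0.60718169 -0.16948758  0.25249708]
```

View pics/scene0.png

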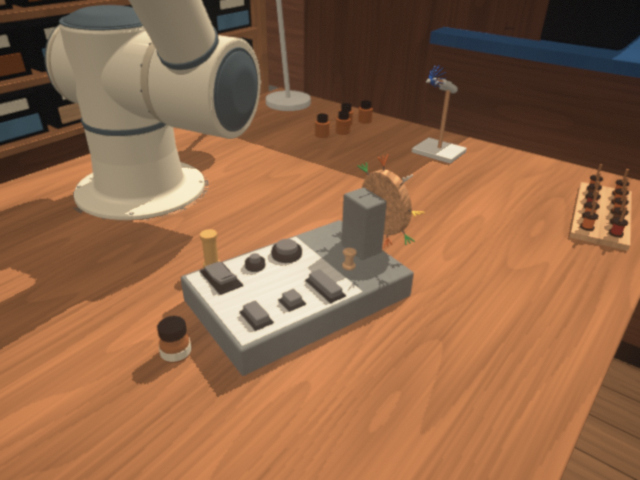

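View pics/side0.png

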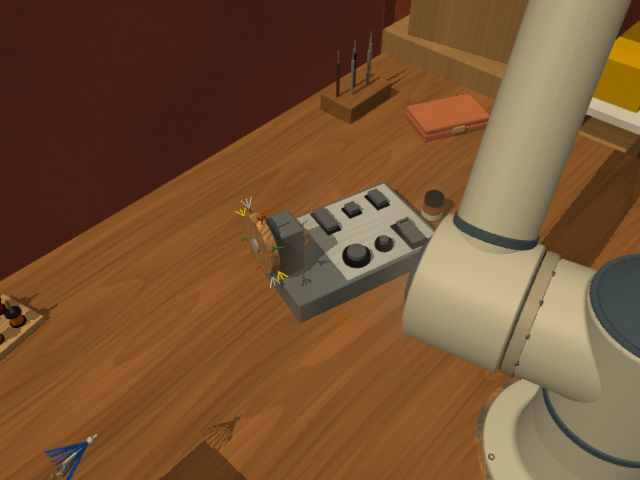

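The pictures show the rear row as mid key (256,313), short key (291,298) and long key (326,282). The front row is rocker (220,275), stop (256,262) and start (286,248), and the jar (172,340), stacker (208,248) and spool (348,258) stand clear. The detections match this, with the console yawed about −16° and its origin near (0.50, −0.13). I'll turn the hand to line up, shut it and move above for a wrist view.

```bash
python3 -m crank '[{"twist":[0,0,0.149],"xyz":[0,0,0],"hand":0},{"twist":[0,0,0.149],"xyz":[0,0,0],"hand":0},{"twist":[0,0,0.149],"xyz":[0,0,0],"hand":0},{"twist":[0,0,0.149],"xyz":[0,0,0],"hand":0},{"twist":[0,0,0],"xyz":[14,-45,0],"hand":0}]'
python3 -m crank '[{"twist":[0,0,0],"xyz":[14,-45,0],"hand":0},{"twist":[0,0,0],"xyz":[14,-45,0],"hand":0},{"twist":[0,0,0],"xyz":[14,-45,0],"hand":0},{"twist":[0,0,0],"xyz":[14,-45,0],"hand":0},{"twist":[0,0,0],"xyz":[14,-45,0],"hand":0}]'
python3 -m crank '[{"twist":[0,0,0],"xyz":[14,-45,0],"hand":0},{"twist":[0,0,0],"xyz":[14,-45,0],"hand":0},{"twist":[0,0,0],"xyz":[14,-45,0],"hand":0},{"twist":[0,0,0],"xyz":[14,-40,0],"hand":0},{"twist":[0,0,0],"xyz":[0,0,0],"hand":0}]'
python3 - <<'E'
from h import *
Z=dict(rocker_end=.068,key_long_top=.066,key_mid_top=.066,key_short_top=.066,start_top=.068,stop_top=.068,spool=.08)
i=arm.camera_info("wrist");p,d=arm.camera("wrist");cv2.imwrite("pics/w0.png",p[:,:,::-1])
print(np.round(i["T"],3),arm.finger_overhang)
for k,z in Z.items():
    for r in arm.search_frame("wrist",k)[:2]:
        q=pd(i,r["pixel"],d);print(k,round(r["confidence"],2),np.round(r["pixel"]),np.round(pz(i,r["pixel"],z),4),None if q is None else np.round(q,4))
s=arm.observe();print(s["clock"],s["ee_pos"],s["orientation"],s["q"],s["opening"])
E
```

```text
clock: 1.5
ee_pos: [0.2212, -0.5565, 0.3036]
orientation: [3.108, -0.445, 0.0]
contact_force: [2.2, 0.4, -0.0]
opening: 0.0126
finger_force: 0.0
clock: 2.0
ee_pos: [0.352, -0.3545, 0.304]
orientation: [3.112, -0.432, 0.001]
contact_force: [1.2, 0.4, -0.3]
opening: 0.0002
finger_force: 0.0
clock: 2.5
ee_pos: [0.4548, -0.1993, 0.3041]
orientation: [-3.112, 0.424, -0.001]
contact_force: [0.4, 0.7, 0.4]
opening: -0.0003
finger_force: 0.0
[[-0.267 -0.927 -0.264  0.523]
 [-0.964  0.256  0.075 -0.218]
 [-0.002  0.275 -0.962  0.374]
 [ 0.     0.     0.     1.   ]] 0.0726
rocker_end 0.85 [291. 261.] [ 0.4325 -0.1675  0.068 ] [ 0.4307 -0.1664  0.0617]
key_long_top 0.83 [145. 128.] [ 0.5712 -0.086   0.066 ] [ 0.5712 -0.0861  0.0662]
key_mid_top 0.73 [264. 330.] [ 0.3737 -0.1234  0.066 ] [ 0.3551 -0.1116  0.0277]
key_mid_top 0.66 [289. 133.] [ 0.5358 -0.197   0.066 ] [ 0.5358 -0.197   0.0664]
key_short_top 0.93 [218. 129.] [ 0.5542 -0.1421  0.066 ] [ 0.5542 -0.1422  0.0664]
start_top 0.55 [156. 259.] [ 0.4654 -0.0535  0.068 ] [ 0.4662 -0.0558  0.0722]
stop_top 0.59 [220. 258.] [ 0.4513 -0.1077  0.068 ] [ 0.4523 -0.1093  0.0723]
spool 0.63 [ 64. 158.] [ 0.5653 -0.0212  0.08  ] [ 0.5652 -0.0218  0.0809]
spool 0.52 [156. 260.] [ 0.4671 -0.0596  0.08  ] [ 0.4657 -0.0555  0.0723]
2.9 [ 0.45231533 -0.20371189  0.30391296] [ 3.11150185e+00 -4.33330530e-01  1.53621916e-05] [-5.43573134e-01  3.13209937e-01  1.65585756e+00 -5.69636245e-05
  1.17249199e+00  1.30399984e+00] 0.00015015536811160233
```

View pics/w0.png

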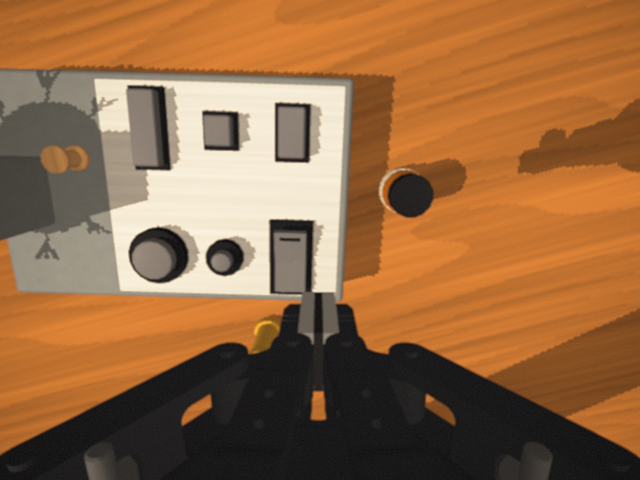

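The wrist view shows long key (148,127), short (219,130), mid (291,132), start (158,256), stop (222,259) and the rocker (291,260) with its rib at (290,239). The layout is confirmed, so I'll fit the console frame.

```bash
cat >> h.py <<'E'
def fit(A,B):
    a=A.mean(0);b=B.mean(0);U,S,V=np.linalg.svd((A-a).T@(B-b));R=V.T@np.diag([1,np.linalg.det(V.T@U.T)])@U.T
    return R,b-R@a
E
python3 - <<'E'
from h import *
i=arm.camera_info("wrist")
N=[((149,127),.066,(.055,.06)),((220,130),.066,(.055,0)),((292,132),.066,(.055,-.06)),((157,256),.068,(-.055,.06)),((222,259),.068,(-.055,0))]
A=np.array([n[2] for n in N]);B=np.array([pz(i,n[0],n[1])[:2] for n in N])
R,t=fit(A,B);print(np.degrees(np.arctan2(R[1,0],R[0,0])),t,np.round((B-A@R.T-t)*1000,1))
rib=pz(i,(290,239),.068)[:2];print("rib",R.T@(rib-t))
s=arm.observe()
from scipy.spatial.transform import Rotation as Ro
Q=Ro.from_rotvec(s["orientation"]).as_matrix();print(np.round(Q,3),np.degrees(np.arctan2(Q[1,0],Q[0,0])))
for n,c in dict(rocker=(-.033,-.06),keylong=(.055,.06),start=(-.055,.06)).items():
    w=R@np.array(c)+t;d=np.append(w,.2)-s["ee_pos"];print(n,w,"tool mm",np.round(Q.T@d*1000,1))
E
```

```text
-18.210258751999046 [ 0.49931413 -0.13252683] [[-1.6 -2.2]
 [-0.7  0.6]
 [ 0.7  2.3]
 [ 0.5 -1.8]
 [ 1.1  1.1]]
rib [-0.03357454 -0.05798455]
[[ 0.962 -0.273  0.   ]
 [-0.273 -0.962 -0.   ]
 [ 0.     0.    -1.   ]] -15.856867745894457
rocker [ 0.4492166  -0.17920913] tool mm [ -9.7 -22.7 103.9]
keylong [ 0.57030982 -0.09271964] tool mm [  83.2 -139.   103.9]
start [ 0.46581905 -0.05834409] tool mm [ -26.7 -143.5  103.9]
```

```bash
python3 -m crank '[{"twist":[0,0,0],"xyz":[-10,-23,40],"hand":0},{"twist":[0,0,0.04],"xyz":[0,0,40],"hand":0},{"twist":[0,0,0],"xyz":[0,0,40],"hand":0},{"twist":[0,0,0],"xyz":[0,0,30],"hand":0},{"twist":[0,0,0],"xyz":[0,0,0],"hand":0}]'
python3 - <<'E'
from h import *
s=arm.observe();print(s["ee_pos"],s["contact_force"]);i=arm.camera_info("wrist");p,d=arm.camera("wrist");cv2.imwrite("pics/w1.png",p[:,:,::-1])
E
```

```text
clock: 3.4
ee_pos: [0.4477, -0.1778, 0.1511]
orientation: [-3.1, 0.494, 0.008]
contact_force: [0.4, -0.5, 1.2]
opening: -0.0002
finger_force: 0.0
[ 0.44773872 -0.17781338  0.15112877] [ 0.42523703 -0.54293329  1.22392057]
```

View pics/w1.png

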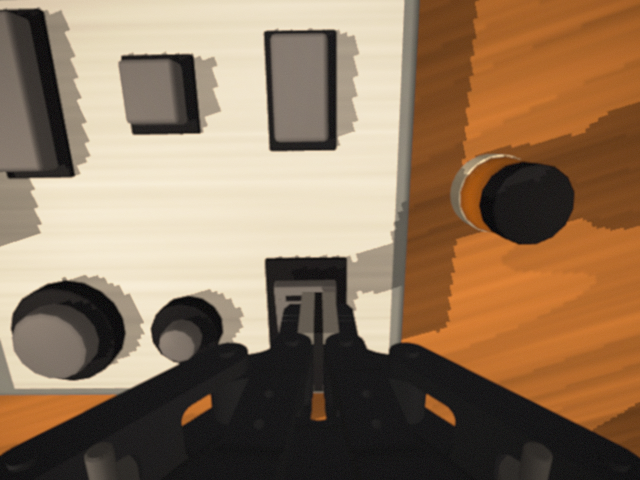

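```bash
python3 - <<'E'
from h import *
from scipy.spatial.transform import Rotation as Ro
i=arm.camera_info("wrist");s=arm.observe();Q=Ro.from_rotvec(s["orientation"]).as_matrix()
f=lambda px,z:np.round(Q.T@(pz(i,px,z)-s["ee_pos"])*1000,1)
print("rocker end L,R,mid",f((275,282),.07),f((337,282),.07),f((306,282),.07))
print("tip centre px check",f((319,293),.0785))
print("keys mid,short",f((301,90),.066),f((152,91),.066),"stop",f((181,340),.068),"start",f((50,345),.068))
E
```

```text
rocker end L,R,mid [ 10.3 -19.7  83.1] [10.3  8.1 83. ] [10.3 -5.8 83. ]
tip centre px check [ 8.7 -0.  74.6]
keys mid,short [90.6 -7.3 86.8] [ 90.4 -66.9  86.8] stop [-20.3 -65.9  85.2] start [ -23.4 -129.8   85.2]
```

```bash
python3 -m crank '[{"twist":[0,0,0],"xyz":[2,-6,4],"hand":0},{"twist":[0,0,0],"xyz":[0,0,5],"hand":0},{"twist":[0,0,0],"xyz":[0,0,3],"hand":0},{"twist":[0,0,0],"xyz":[0,0,3],"hand":0},{"twist":[0,0,0],"xyz":[0,0,0],"hand":0}]'
```

```text
clock: 3.95
ee_pos: [0.4534, -0.1731, 0.139]
orientation: [3.102, -0.493, 0.001]
contact_force: [0.2, -0.3, 1.1]
opening: -0.0001
finger_force: 0.5
```

```bash
python3 -m crank '[{"twist":[0,0,0],"xyz":[0,0,2],"hand":0},{"twist":[0,0,0],"xyz":[0,0,2],"hand":0},{"twist":[0,0,0],"xyz":[0,0,1],"hand":0},{"twist":[0,0,0],"xyz":[0,0,0],"hand":0}]'
python3 -m crank '[{"twist":[0,0,0],"xyz":[0,0,1],"hand":0},{"twist":[0,0,0],"xyz":[0,0,0],"hand":0}]'
```

```text
clock: 4.35
ee_pos: [0.4529, -0.1729, 0.1337]
orientation: [-3.102, 0.493, 0.001]
contact_force: [0.2, 0.4, -0.8]
opening: -0.0002
finger_force: 0.0
clock: 4.55
ee_pos: [0.4529, -0.1729, 0.1334]
orientation: [3.103, -0.493, -0.0]
contact_force: [-2.1, 1.5, 18.4]
opening: -0.0003
finger_force: 9.3
```

Force rose to 18 N with the tip at 61 mm, so the rocker is flat. Next I'll lift and travel to the long key.

```bash
python3 -m crank '[{"twist":[0,0,0],"xyz":[0,0,-40],"hand":0},{"twist":[0,0,0],"xyz":[29,-40,0],"hand":0},{"twist":[0,0,0],"xyz":[29,-40,0],"hand":0},{"twist":[0,0,0],"xyz":[29,-40,0],"hand":0},{"twist":[0,0,0],"xyz":[0,0,0],"hand":0}]'
python3 -m crank '[{"twist":[0,0,0],"xyz":[0,0,15],"hand":0},{"twist":[0,0,0],"xyz":[0,0,0],"hand":0}]'
python3 - <<'E'
from h import *
from scipy.spatial.transform import Rotation as Ro
s=arm.observe();i=arm.camera_info("wrist");p,d=arm.camera("wrist");cv2.imwrite("pics/w2.png",p[:,:,::-1])
Q=Ro.from_rotvec(s["orientation"]).as_matrix()
for k,z in dict(key_long_top=.066,key_short_top=.066,start_top=.068,stop_top=.068,spool=.07).items():
    for r in arm.search_frame("wrist",k)[:1]:
        print(k,round(r["confidence"],2),np.round(r["pixel"]),np.round(Q.T@(pz(i,r["pixel"],z)-s["ee_pos"])*1000,1))
print(s["ee_pos"],s["contact_force"])
p,d=arm.camera("scene");cv2.imwrite("pics/s2.png",cv2.resize(p[200:380,130:430,::-1],(750,450)))
E
```

```text
clock: 5.05
ee_pos: [0.5769, -0.0828, 0.173]
orientation: [-3.103, 0.488, -0.005]
contact_force: [-0.1, -1.2, 1.0]
opening: -0.0
finger_force: 0.0
clock: 5.25
ee_pos: [0.5719, -0.0854, 0.1563]
orientation: [-3.103, 0.492, 0.005]
contact_force: [0.3, 0.1, -0.4]
opening: -0.0002
finger_force: 0.0
key_long_top 0.98 [315. 264.] [16.5 -1.9 90.3]
key_short_top 0.67 [438. 290.] [ 3.4 56.1 90.3]
spool 0.69 [185. 341.] [-21.5 -64.7  86.4]
[ 0.57190945 -0.08535386  0.15631022] [ 0.34658624  0.05096251 -0.38778731]
```

View pics/w2.png

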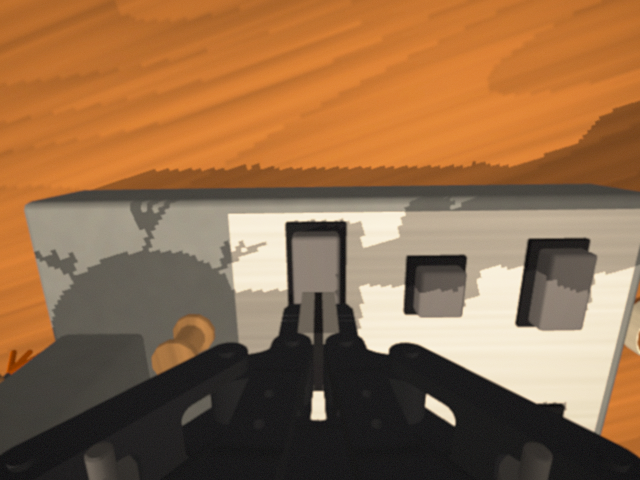

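View pics/s2.png

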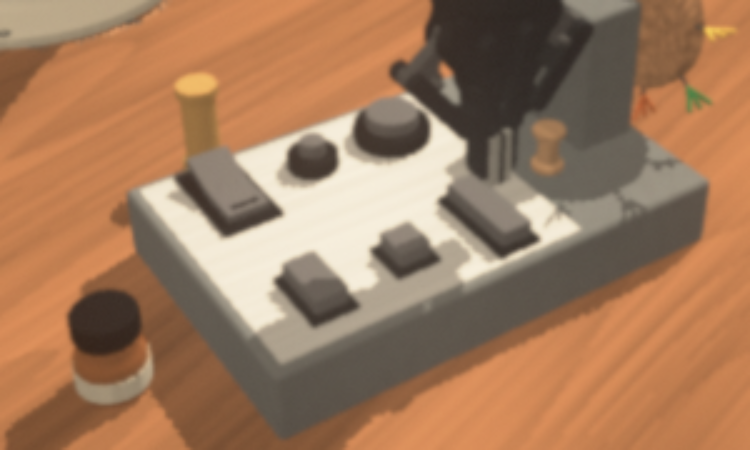

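The marked rocker end at (240,203) in the crop is now down and the other end is up. The hand is over the long key, whose far end is at (315,234) in the wrist view, and the spool has clearance. Next I'll press the key.

```bash
python3 -m crank '[{"twist":[0,0,0],"xyz":[3,-2,5],"hand":0},{"twist":[0,0,0],"xyz":[0,0,6],"hand":0},{"twist":[0,0,0],"xyz":[0,0,5],"hand":0},{"twist":[0,0,0],"xyz":[0,0,3],"hand":0},{"twist":[0,0,0],"xyz":[0,0,2],"hand":0}]'
python3 -m crank '[{"twist":[0,0,0],"xyz":[0,0,2],"hand":0},{"twist":[0,0,0],"xyz":[0,0,1],"hand":0},{"twist":[0,0,0],"xyz":[0,0,0],"hand":0}]'
```

```text
clock: 6.1
ee_pos: [0.5762, -0.0848, 0.1364]
orientation: [-3.103, 0.493, 0.001]
contact_force: [-2.2, 0.3, 3.2]
opening: -0.0001
finger_force: 1.4
clock: 6.4
ee_pos: [0.5765, -0.0849, 0.1338]
orientation: [3.103, -0.493, 0.0]
contact_force: [0.1, -0.7, -0.1]
opening: 0.0001
finger_force: 0.0
```

```bash
python3 -m crank '[{"twist":[0,0,0],"xyz":[0,0,2],"hand":0},{"twist":[0,0,0],"xyz":[0,0,1],"hand":0},{"twist":[0,0,0],"xyz":[0,0,0],"hand":0}]'
python3 -m crank '[{"twist":[0,0,0],"xyz":[0,0,1],"hand":0},{"twist":[0,0,0],"xyz":[0,0,0],"hand":0}]'
```

```text
clock: 6.7
ee_pos: [0.5767, -0.0849, 0.1308]
orientation: [3.103, -0.493, 0.001]
contact_force: [0.8, 0.2, 0.5]
opening: 0.0006
finger_force: 0.0
clock: 6.9
ee_pos: [0.5767, -0.0849, 0.1304]
orientation: [3.103, -0.493, 0.001]
contact_force: [-2.9, 0.4, 9.5]
opening: 0.0001
finger_force: 5.3
```

```bash
python3 -m crank '[{"twist":[0,0,0],"xyz":[0,0,0.6],"hand":0},{"twist":[0,0,0],"xyz":[0,0,0],"hand":0}]'
python3 -m crank '[{"twist":[0,0,0],"xyz":[0,0,-45],"hand":0},{"twist":[0,0,0],"xyz":[-37,0,0],"hand":0},{"twist":[0,0,0],"xyz":[-37,0,0],"hand":0},{"twist":[0,0,0],"xyz":[-37,0,0],"hand":0},{"twist":[0,0,0],"xyz":[0,0,0],"hand":0}]'
python3 - <<'E'
from h import *
from scipy.spatial.transform import Rotation as Ro
arm.camera("side")
s=arm.observe();i=arm.camera_info("wrist");p,d=arm.camera("wrist");cv2.imwrite("pics/w3.png",p[:,:,::-1])
Q=Ro.from_rotvec(s["orientation"]).as_matrix()
for k,z in dict(key_long_top=.058,key_short_top=.066,key_mid_top=.066,start_top=.068,stop_top=.068,rocker_end=.061).items():
    for r in arm.search_frame("wrist",k)[:1]:
        q=pd(i,r["pixel"],d)
        print(k,round(r["confidence"],2),np.round(r["pixel"]),np.round(Q.T@(pz(i,r["pixel"],z)-s["ee_pos"])*1000,1),q)
print(s["ee_pos"],s["contact_force"])
E
```

```text
clock: 7.1
ee_pos: [0.5767, -0.0849, 0.1302]
orientation: [3.103, -0.493, 0.002]
contact_force: [-4.3, 0.5, 18.6]
opening: -0.0
finger_force: 9.3
clock: 7.6
ee_pos: [0.4662, -0.049, 0.1741]
orientation: [-3.102, 0.492, 0.008]
contact_force: [0.7, 1.7, 0.0]
opening: 0.0001
finger_force: 0.0
key_long_top 0.83 [320.  63.] [106.    0.2 116.2] [ 0.56964144 -0.08281153  0.05833504]
start_top 0.69 [325. 274.] [  5.3   3.3 106.4] [ 0.47452629 -0.05496398  0.07235838]
stop_top 0.91 [438. 285.] [ -0.6  61.6 106.4] [ 0.45136934 -0.10729431  0.07219366]
rocker_end 0.74 [548. 279.] [  0.4 123.  113.4] [ 0.43142453 -0.1667122   0.06128839]
[ 0.46912519 -0.0498317   0.17436844] [ 1.4955774  -0.65777196  0.8151734 ]
```

View pics/w3.png

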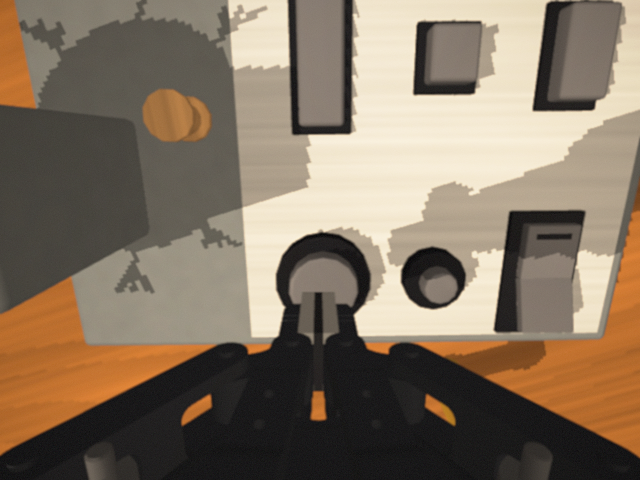

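The long key's top reads 58 mm, so it is down. The rocker reads flat at 61 mm. The start face is centred near (324,285), so I'll shift about 2 mm and press.

```bash
python3 -m crank '[{"twist":[0,0,0],"xyz":[-1,2,10],"hand":0},{"twist":[0,0,0],"xyz":[0,0,10],"hand":0},{"twist":[0,0,0],"xyz":[0,0,5],"hand":0},{"twist":[0,0,0],"xyz":[0,0,2],"hand":0},{"twist":[0,0,0],"xyz":[0,0,0],"hand":0}]'
python3 -m crank '[{"twist":[0,0,0],"xyz":[0,0,2],"hand":0},{"twist":[0,0,0],"xyz":[0,0,2],"hand":0},{"twist":[0,0,0],"xyz":[0,0,2],"hand":0},{"twist":[0,0,0],"xyz":[0,0,0],"hand":0}]'
```

```text
clock: 8.5
ee_pos: [0.4693, -0.052, 0.1468]
orientation: [-3.103, 0.493, 0.001]
contact_force: [-0.4, 0.9, 1.0]
opening: 0.0002
finger_force: 0.0
clock: 8.9
ee_pos: [0.4696, -0.0521, 0.1413]
orientation: [3.103, -0.493, 0.001]
contact_force: [0.5, 0.5, 3.0]
opening: 0.0002
finger_force: 1.6
```

Contact is with the tip at about 69 mm. I'll keep pressing to the stop.

```bash
python3 -m crank '[{"twist":[0,0,0],"xyz":[0,0,2],"hand":0},{"twist":[0,0,0],"xyz":[0,0,2],"hand":0},{"twist":[0,0,0],"xyz":[0,0,0.5],"hand":0},{"twist":[0,0,0],"xyz":[0,0,0],"hand":0}]'
python3 -m crank '[{"twist":[0,0,0],"xyz":[0,0,1],"hand":0},{"twist":[0,0,0],"xyz":[0,0,0],"hand":0}]'
```

```text
clock: 9.3
ee_pos: [0.4697, -0.0521, 0.138]
orientation: [3.103, -0.493, 0.003]
contact_force: [-5.2, 2.3, 39.1]
opening: -0.0001
finger_force: 19.7
clock: 9.5
ee_pos: [0.4698, -0.0521, 0.1376]
orientation: [3.102, -0.493, 0.004]
contact_force: [-10.3, 2.2, 58.2]
opening: -0.0004
finger_force: 29.4
```

The spring force matches a face at 72 mm (3 N at 3 mm in) with a hard stop 6 mm in, so the button is fully pressed. I'll release, retreat and check.

```bash
python3 -m crank '[{"twist":[0,0,0],"xyz":[0,0,-20],"hand":0},{"twist":[0,0,0],"xyz":[0,0,-45],"hand":0},{"twist":[0,0,0],"xyz":[0,0,-45],"hand":0},{"twist":[0,0,0],"xyz":[0,0,-45],"hand":0},{"twist":[0,0,0],"xyz":[-15,25,-10],"hand":0}]'
python3 -m crank '[{"twist":[0,0,0],"xyz":[0,40,0],"hand":0},{"twist":[0,0,0],"xyz":[0,40,0],"hand":0},{"twist":[0,0,0],"xyz":[0,0,0],"hand":0},{"twist":[0,0,0],"xyz":[0,0,0],"hand":0}]'
python3 - <<'E'
from h import *
s=arm.observe();i=arm.camera_info("wrist");p,d=arm.camera("wrist");cv2.imwrite("pics/w4.png",p[:,:,::-1])
for k in ["key_long_top","key_short_top","key_mid_top","start_top","stop_top","rocker_end","spool","jar","stacker"]:
    for r in arm.search_frame("wrist",k)[:1]:
        print(k,round(r["confidence"],2),np.round(r["pixel"]),np.round(pd(i,r["pixel"],d),4))
print(s["ee_pos"],s["contact_force"])
E
```

```text
clock: 10.0
ee_pos: [0.45, -0.0709, 0.305]
orientation: [3.103, -0.49, 0.012]
contact_force: [0.2, 0.1, -0.9]
opening: -0.0002
finger_force: 0.0
clock: 10.4
ee_pos: [0.4222, -0.1477, 0.3006]
orientation: [-3.102, 0.496, 0.001]
contact_force: [-0.3, 0.5, -0.2]
opening: -0.0001
finger_force: 0.0
key_long_top 0.91 [182.  72.] [ 0.5727 -0.0839  0.0587]
key_short_top 0.71 [254.  69.] [ 0.5553 -0.139   0.0667]
key_mid_top 0.72 [336.  70.] [ 0.5353 -0.1981  0.0666]
start_top 0.95 [196. 211.] [ 0.4689 -0.0565  0.0727]
stop_top 0.79 [265. 212.] [ 0.4498 -0.1098  0.0727]
rocker_end 0.97 [336. 210.] [ 0.4316 -0.1661  0.0617]
spool 0.64 [ 97. 107.] [ 0.5652 -0.0199  0.0808]
jar 0.78 [454. 136.] [ 0.4589 -0.2773  0.0553]
stacker 0.65 [304. 288.] [ 0.3553 -0.1095  0.0163]
[ 0.42221946 -0.14771255  0.30058519] [-0.32938195  0.52095977 -0.17554898]
```

View pics/w4.png

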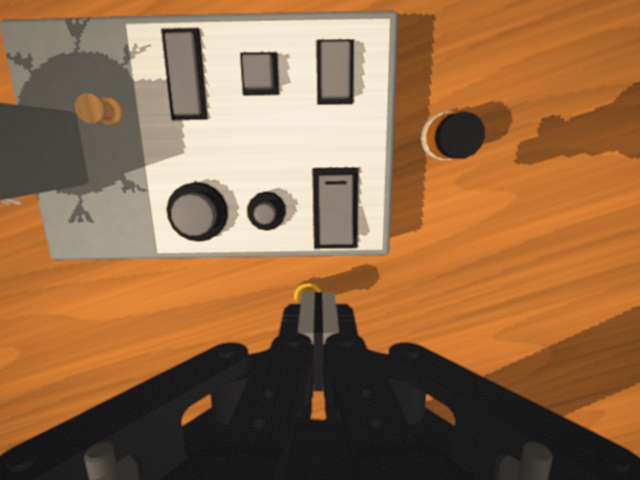

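The long key (184,74) reads 58 mm, so it is down. The short key (259,73) and mid key (335,71) read 66.7 mm, so they are up. The start (196,211) and stop (266,211) buttons are out at equal height, the rocker is flat at its ribbed end (336,183), and the spool, jar and stacker are still standing.

```bash
python3 -c "
from bench import arm
print(arm.hand_in())"
```

```text
the job is handed in; nothing more can be done
None
```

The job is handed in: I pressed the rocker flat, then the long key down, then the large round button in and let it spring back; the final wrist view showed all three as asked, the other controls untouched, the spool, jar and stacker standing, and the hand clear at about 10.4 s.

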